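Wedge up the tilting drill table

TASK

Release the tilting drill table by sliding its transport lock knob outwards, all the way to the end stop. Then take the wooden levelling wedge by its grip block, lay it flat on the base in front of the plate and push it, thin end first, under the middle of the plate's free edge until the plate has just lifted off the base rails, about 5 mm at that edge. Finish while still gripping the wedge in place, with the wedge alone carrying the plate, so that a colleague can tighten the hinge; leave the other things on the bench alone.

Things in the scene. Friction and masses are not known exactly. Their poses are not given: they have to be found in the camera images.
- fixture: Low tilting drill table, fixed to the bench: dark steel base 280 x 180 mm with an aluminium plate over its rear part. Origin at bench height on its middle line; x points from the plate's free edge to its hinge (away from the robot), y left, z up. In this frame (mm) the base covers x -170 to 110, y -90 to 90, top at z = 10. The lock's track block covers x -50 to -10, y -171 to -85, 40 high.
- apron (a point): Middle of the bare front part of the base's top, on which the wedge slides: fixture (-122, 0, 10) mm; bare from x -170 to -75. Behind it two rails, 20 mm high above the base and 104 mm apart inside (y -52 to 52), run under the plate and carry it. Axes those of the fixture.
- plate (a joint): Tilt of the aluminium plate, rad: 0 = resting on the rails, grows as its free edge lifts (0.03 = 5 mm there). Plate 160 mm from hinge to free edge, 140 wide, 10 thick, 0.5 to 1 kg; at rest level, underside 20 mm above the base, top 40 mm above the bench. Hinge axis at fixture x 85, z 35 mm, along y. While locked it lifts 1 to 2 mm at most.
- plate_edge (a point): Middle of the lower edge of the plate's free end, where the wedge goes under: at fixture (-75, 0, 30) mm at rest; rises with the plate. Axes those of the plate.
- lock (a joint): Travel of the transport lock, m: at 0 to 0.008 its steel tongue lies over the plate's right edge and holds it down, 0.045 = out at the end stop, clear of the plate. It slides outwards, towards fixture -y (right, away from the plate), against about 2 N of friction, and stays where it is left.
- lock_grip (a point): Centre of the lock's black upright grip, 20 x 20 mm and 34 mm high, 61 mm above the bench (top at 75 mm); at fixture x = -30, y = -101 mm minus the travel. A steel tongue, 14 mm wide, runs from its foot to the plate, just above the plate's top. A low steel end stop (top 52 mm above the bench) ends the track. Axes those of the fixture.
- wedge_grip (a point): Loose wooden wedge, 126 mm long, 36 wide, 0.12 kg: point in its grip block at the tail, 36 mm above its flat underside, 111 mm behind the nose. The block is 30 mm along x; 26 wide from 32 to 50 mm up, 36 wide below. x points to the thin nose, z up when flat. The top slopes straight 1 in 4 from 8 mm high at the nose to 32 mm, 96 mm behind it, where the block begins.
- wedge_nose (a point): Middle of the nose edge of the wedge, at its underside.
- screwdriver: Screwdriver lying on the bench, to be left alone. Origin at its underside, handle to -x.
- jar: Clear screw-top jar, 60 mm across and 75 mm high, to be left alone. Origin at the centre of its underside.
- bin: Red open small-parts bin, 110 x 90 x 50 mm, to be left alone. Origin at the centre of its underside.
There are look-alikes about, which are no part of the job. Of the things that look like the part that bears wedge_grip, the middle-sized one is meant.

How it is judged:
By the outcome, as a careful person would: the job done as asked, in the order asked, and still so for the second after the job is handed in, while the arm keeps its last pose, push and grip.
It also fails if it takes over 58 s, if anything falls off the work surface, if the arm or the gripper's body presses on something with over 40 N, if the wrist force passes 120 N, or if a joint passes its speed limit or range.

ROBOT

A 6-joint arm with a two-finger parallel gripper is mounted at the origin on the work surface. World frame = base frame: x ahead of the robot, y to its left, z up, the work surface at z = 0. Lengths are in m, angles in rad, forces in N, time in s.
With the tool pointing down it reaches from about 0.3 to 1 m from the base axis. Payload 5.1 kg.
Tool frame: the origin (TCP) lies at the very end of the fingers, on their centre line; the grasp point (between the pads) lies 19 mm behind it; z points along the fingers, y is the direction in which the jaws open and shut (so a half turn about z gives the same grasp; the last joint's range is limited). The gripper opens to 95 mm and grips with 3 to 60 N. Pads are 20 mm wide; open, the fingers measure 119 mm over their backs; the gripper's body (75 mm by 180 mm) begins 59 mm behind the grasp point.
Start: joints at [-1.246, 0.124, 1.65, -0, 1.367, -0.083], TCP at [0.258, -0.597, 0.215] pointing down, gripper open.
Joint ranges: [-2.61, 2.61], [-1.02, 2.33], [0.03, 2.71], [-1.35, 4.49], [0.32, 2.68], [-2.91, 2.91]. Speed limits (rad/s): [2.57, 2.57, 3.14, 3.14, 3.14, 3.14].

INTERFACE

Orientations are given as a unit quaternion [w, x, y, z].
In Python, from bench import env, camera gives the robot as it stands.
- The arm moves only by the shell command python3 -m crank 'ROWS' [OPENING] [FORCE]. ROWS is JSON, a list of rows, each a list of 2 entries, a list of its own where there are three numbers: the shift along the tool's x, y, z in cm, then the turn about the tool's z in degrees. In form: [[[tx, ty, tz], spin], ...]. A call has 1 to 10 rows; each row is the pose to reach, as a shift and turn from the pose commanded when the call began, along the tool's axes at that moment; what a row does not reach only later rows make up. A row lasts 1/12 s, in which the tool goes at most 41.7 mm and 7.16 degrees, less where a joint would pass 70% of its speed; a pose out of reach is approached as far as the arm can. A call with a gripper value outside its range is refused whole. OPENING is the closure, from -1 (fully open) to 1 (shut), set as the call begins (- or left out, the last holds). The fingers move at their own pace and stop on an object; FORCE is the grip in N (left out, the last holds). Time passes only in rows, so rows that repeat a pose let the fingers close. It gives the time, the measured TCP pose, the force and the opening at its end, in the units of the state.
- env.get_state(): the state, without advancing time (a new reading comes with each control period).
- camera(name): name is "scene" or "top"; returns a dict with "pixels" (400x640x3 uint8, red, green, blue), "range_z" (400x640 float32, m along the optical axis (not along the pixel's ray), 0 where there is no reading), "intrinsics" (3x3 intrinsics, pixels), "xyz" and "attitude" of the camera in the world. Camera axes: x right, y down, z forward; pixel columns grow to the right and rows downward; lengths in m; the calibration is good to about 2 mm. A picture is of the moment at which its call begins.
- env.hand_in(): hands the job in, once; it reports no verdict.
The state is a dict: "clock": time; "joint_pos": joint angles; "joint_vel": joint speeds; "joint_efforts": joint torques, N m; "eef_pos": TCP position; "tool_rot": TCP orientation; "wrist_force": force on the tool from outside, world axes, zero at the start; "moment": the same for the moment, N m; "opening": finger opening in m.
Only numpy, scipy, OpenCV 4.12 (cv2) and the standard library are available. Lean on these libraries where they do the work, as an engineer would, in place of code of your own. Each camera call takes 0.05 s, during which the arm holds its last target.

## Working session

There is one attempt and no reset: what is moved stays moved. The work goes in short steps, Python scripts to look and compute and a shell command to move; the robot and the scene stay as the last step left them, time stands still between calls to the robot, and variables do not carry over. Pictures are saved under pics/ and viewed, and the job is handed in when it is done.

```bash
ls; mkdir -p pics
cat > h.py <<'E'
import numpy as np, cv2
from bench import env, camera
from scipy.spatial.transform import Rotation as R
def rot(q): return R.from_quat([q[1],q[2],q[3],q[0]])
def cam(n):
    c=camera(n); return c
def world(c):
    K=np.array(c["intrinsics"]); d=c["range_z"]; v,u=np.mgrid[0:d.shape[0],0:d.shape[1]]
    P=np.stack([(u-K[0,2])/K[0,0]*d,(v-K[1,2])/K[1,1]*d,d],-1)
    A=np.array(c["attitude"]); M=A if A.shape==(3,3) else rot(A).as_matrix()
    W=P@M.T+np.array(c["xyz"]); W[d==0]=np.nan; return W
def save(c,f): cv2.imwrite(f,c["pixels"][:,:,::-1])
E
python3 - <<'E'
from h import *
for n in ("scene","top"):
    c=cam(n); save(c,f"pics/{n}0.png"); np.savez(f"{n}0.npz",W=world(c),p=c["pixels"]); print(n,c["xyz"],c["attitude"],c["intrinsics"])
s=env.get_state()
for k in s: print(k,s[k])
E
```

```text
pics
scene [0.91551079 0.60847037 1.03487549] [-0.07854021  0.2506164   0.91826019 -0.2963462 ] [[410.90585925   0.         315.47051104]
 [  0.         410.90585925 198.89193357]
 [  0.           0.           1.        ]]
top [0.47776805 0.0014097  1.29069592] [-0.02718974  0.70820411 -0.70484422  0.03003782] [[383.87406666   0.         320.31605326]
 [  0.         383.87406666 198.6272097 ]
 [  0.           0.           1.        ]]
clock 0.1
joint_pos [-1.24561713e+00  1.24432204e-01  1.65151174e+00  1.35506195e-05
  1.36753293e+00 -8.26057649e-02]
joint_vel [-0.00113377 -0.00260012 -0.00167851 -0.00122874  0.0003692  -0.00026844]
joint_efforts [ 4.07412499e-04 -4.18880045e+01 -3.61096609e+01  7.77285872e-02
  4.61379555e-02 -5.01352338e-05]
eef_pos [ 0.2575625  -0.59616096  0.21353015]
tool_rot [-9.35996029e-04  9.79285682e-01  2.02481273e-01 -1.07400210e-04]
wrist_force [-0.10399662  0.21189089  0.24815953]
moment [ 0.00412163 -0.00782086 -0.00484458]
opening 0.09519490123354693
```

View pics/scene0.png

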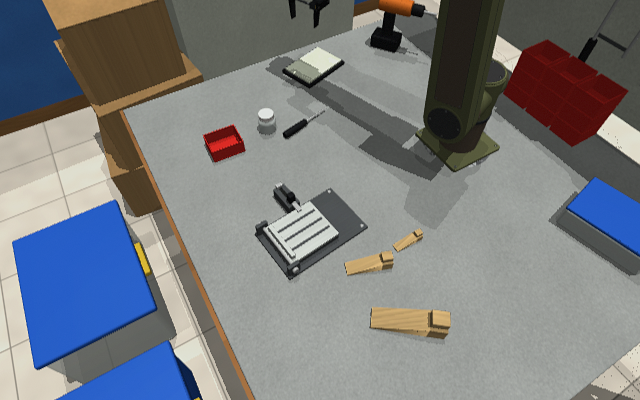

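View pics/top0.png

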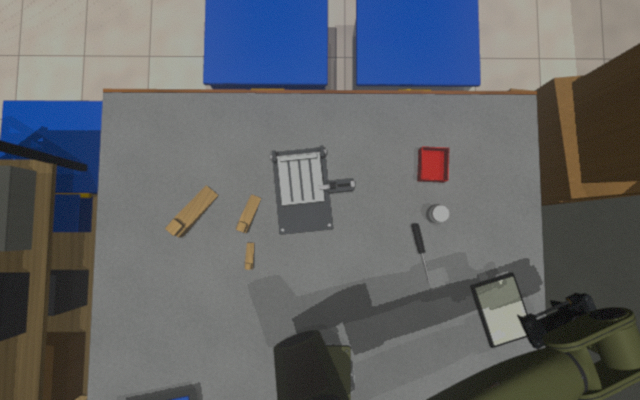

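The scene view shows the fixture around (310,235), with its lock block at (287,195). In the top view the fixture is at (303,190), the lock grip is at about (350,185), and three wedges are at (190,212), (248,214) and (250,256). The middle-sized one is at (248,214), with its block at lower-left (243,228) and its nose at (256,196). Next I'll measure the positions.

```bash
python3 - <<'E'
from h import *
for n in ("top","scene"):
    z=np.load(n+"0.npz"); W=z["W"]; p=z["p"]
    hsv=cv2.cvtColor(p,cv2.COLOR_RGB2HSV)
    bench=(W[...,2]>-.01)&(W[...,2]<.2)&(W[...,0]>.1)&(W[...,0]<.85)&(abs(W[...,1])<.5)
    m=(bench&(hsv[...,0]>10)&(hsv[...,0]<25)&(hsv[...,1]>90)&(hsv[...,2]>90)).astype(np.uint8)
    k,l,st,ce=cv2.connectedComponentsWithStats(m)
    for i in range(1,k):
        if st[i,4]<60: continue
        w=W[l==i]; r=cv2.minAreaRect(w[:,:2].astype(np.float32)*1000)
        print(n,"wood",st[i],ce[i].round(1),"rect",np.round(cv2.boxPoints(r)).tolist(),np.round(r[1]),"zmax",w[:,2].max().round(4))
        b=w[w[:,2]>.038]
        if len(b)>5: r=cv2.minAreaRect(b[:,:2].astype(np.float32)*1000); print("   block",r,len(b),np.median(b[:,2]))
    print(n,"bench z",np.nanmedian(W[bench&(W[...,2]<.005)][:,2]))
    # fixture: plate
    reg=bench&(W[...,0]>.3)&(W[...,1]<.2)&(W[...,1]>-.16)
    for nm,lo,hi in (("plate",.036,.045),("base",.006,.014),("knob",.06,.085),("any",.007,.1)):
        mm=(reg&(W[...,2]>lo)&(W[...,2]<hi)).astype(np.uint8)
        k,l,st,ce=cv2.connectedComponentsWithStats(mm)
        for i in range(1,k):
            if st[i,4]<20: continue
            w=W[l==i]; r=cv2.minAreaRect(w[:,:2].astype(np.float32)*1000)
            print(n,nm,st[i].tolist(),np.round(cv2.boxPoints(r)).tolist(),np.round(r[1],1),round(r[2],1),"med",np.median(w,0).round(4))
E
python3 - <<'E'
import cv2
a=cv2.imread('pics/top0.png')[130:280,200:400]; cv2.imwrite('pics/topz.png',cv2.resize(a,(800,600),interpolation=cv2.INTER_CUBIC))
E
```

```text
top wood [166 186  51  51 893] [191.7 211. ] rect [[453.0, 453.0], [592.0, 340.0], [625.0, 380.0], [486.0, 493.0]] [ 52. 179.] zmax 0.0772
   block ((502.8592834472656, 445.8005065917969), (50.754642486572266, 86.6435317993164), 49.67876052856445) 354 0.04632614390149703
top wood [236 195  24  37 391] [248.  213.3] rect [[469.0, 240.0], [583.0, 196.0], [595.0, 229.0], [481.0, 273.0]] [ 35. 122.] zmax 0.0543
   block ((488.26611328125, 251.84127807617188), (26.702869415283203, 28.035358428955078), 69.38702392578125) 76 0.04935076393533189
top wood [245 243   9  26 179] [249.2 255.5] rect [[353.0, 220.0], [433.0, 217.0], [434.0, 240.0], [354.0, 242.0]] [23. 80.] zmax 0.0382
top bench z -0.0003523382224248639
top plate [276, 152, 49, 53, 1743] [[558.0, 126.0], [574.0, -19.0], [738.0, -1.0], [722.0, 144.0]] [164.8 146.2] 6.1 med [0.6428 0.0608 0.0397]
top plate [326, 178, 28, 15, 233] [[600.0, -24.0], [610.0, -112.0], [649.0, -107.0], [639.0, -20.0]] [39.5 88.1] 6.6 med [ 0.6241 -0.0741  0.0398]
top base [276, 147, 44, 9, 160] [[727.0, 146.0], [743.0, 0.0], [758.0, 2.0], [742.0, 147.0]] 
[... 1516 characters left out ...]
83, 63, 2255] [[559.0, 126.0], [573.0, -22.0], [755.0, -5.0], [742.0, 143.0]] [183.  148.6] 5.2 med [0.6455 0.0658 0.0401]
scene plate [288, 264, 12, 9, 35] [[703.0, 163.0], [704.0, 152.0], [738.0, 155.0], [738.0, 166.0]] [35. 11.] 4.3 med [0.7207 0.1584 0.0415]
scene base [255, 188, 112, 92, 2195] [[461.0, 134.0], [481.0, -46.0], [762.0, -15.0], [741.0, 165.0]] [282.  180.8] 6.4 med [0.5413 0.0806 0.0101]
scene knob [287, 191, 8, 10, 57] [[613.0, -31.0], [616.0, -53.0], [634.0, -51.0], [631.0, -29.0]] [18.4 22.1] 7.4 med [ 0.6249 -0.0366  0.0731]
scene any [255, 182, 113, 97, 5524] [[462.0, 135.0], [492.0, -129.0], [771.0, -97.0], [741.0, 167.0]] [280.8 265.7] 6.5 med [0.6311 0.0656 0.0378]
```

View pics/topz.png

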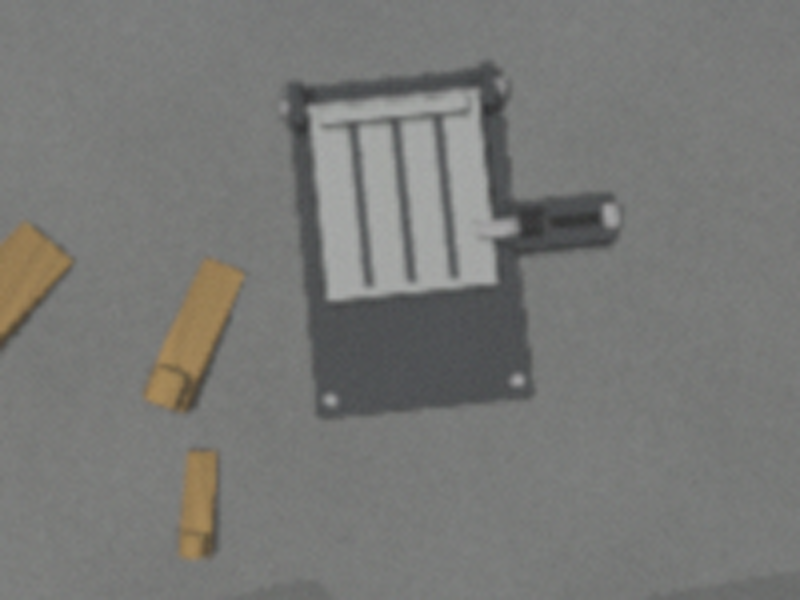

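The two views agree:
- **Fixture:** yaw about 6.3°, base centre (611, 59), lock knob about (622, -41.5), which matches the given geometry.
- **Middle wedge:** grip about (488.5, 253), yaw about -21°, 125 mm long.

I'll do the lock first, with the jaws along fixture y.

```bash
cat > plan.py <<'E'
import sys
from h import *
def plan(x,y,z,yaw):
    s=env.get_state(); M=rot(s["tool_rot"]).as_matrix(); p=np.array(s["eef_pos"])
    d=M.T@(np.array([x,y,z])/1000-p)*100
    cy=np.degrees(np.arctan2(M[1,0],M[0,0]))
    print("clk",s["clock"],"tcp",(p*1000).round(1),"yaw",cy.round(2),"z",M[:,2].round(3),"F",np.round(s["wrist_force"],1),"open",round(s["opening"],4))
    print("shift cm",d.round(2),"spin",round(-(yaw-cy),1))
    return d
FY=6.3
def fix(x,y):  # fixture mm -> world mm
    a=np.radians(FY); o=np.array([641.1,62.1]); return o+np.array([np.cos(a)*x-np.sin(a)*y,np.sin(a)*x+np.cos(a)*y])
if __name__=="__main__": plan(*map(float,sys.argv[1:5]))
E
python3 plan.py 622 -41.5 150 6.3
python3 -m crank '[[[55.4,-36.5,6.4],17],[[55.4,-36.5,6.4],17],[[55.4,-36.5,6.4],17],[[55.4,-36.5,6.4],17],[[55.4,-36.5,6.4],17],[[55.4,-36.5,6.4],17],[[55.4,-36.5,6.4],17],[[55.4,-36.5,6.4],17],[[55.4,-36.5,6.4],17],[[55.4,-36.5,6.4],17]]' -0.3 20
python3 plan.py 622 -41.5 150 6.3
```

```text
clk 0.1 tcp [ 257.6 -596.2  213.5] yaw 23.36 z [-0.001  0.002 -1.   ] F [-0.1  0.2  0.2] open 0.0952
shift cm [ 55.45 -36.45   6.43] spin 17.1
clock: 0.93
eef_pos: [0.4856, -0.2479, 0.1741]
tool_rot: [-0.0, 0.998, 0.055, -0.0]
wrist_force: [1.0, -1.0, -0.1]
opening: 0.0619
clk 0.9333 tcp [ 485.6 -247.9  174.1] yaw 6.36 z [-0.  0. -1.] F [ 1.  -1.  -0.1] open 0.0619
shift cm [ 15.84 -19.     2.41] spin 0.1
```

```bash
python3 -m crank '[[[3,-3.5,0.5],0],[[6,-7,1],0],[[9,-10.5,1.5],0],[[12,-14,2],0],[[13,-15.5,2.2],0],[[13,-15.5,2.2],0],[[13,-15.5,2.2],0],[[13,-15.5,2.2],0]]'
python3 plan.py 622 -41.5 100 6.3
```

```text
clock: 1.6
eef_pos: [0.5968, -0.0815, 0.1521]
tool_rot: [0.0, 0.998, 0.056, -0.001]
wrist_force: [0.0, -0.1, -0.4]
opening: 0.0621
clk 1.6 tcp [596.8 -81.5 152.1] yaw 6.4 z [-0.001 -0.    -1.   ] F [ 0.  -0.1 -0.4] open 0.0621
shift cm [ 2.96 -3.69  5.21] spin 0.1
```

```bash
python3 -m crank '[[[1.5,-1.8,2],0],[[3,-3.7,4],0],[[3,-3.7,5.2],0],[[3,-3.7,5.2],0],[[3,-3.7,5.2],0],[[3,-3.7,5.2],0],[[3,-3.7,5.2],0]]'
python3 plan.py 622 -41.5 57 6.3
python3 - <<'E'
from h import *
c=cam("scene"); save(c,"pics/s1.png"); 
d=cam("top"); 
a=cv2.resize(c["pixels"][120:300,200:400],(480,432),interpolation=cv2.INTER_CUBIC); 
cv2.imwrite("pics/s1z.png",a[:,:,::-1])
E
```

```text
clock: 2.18
eef_pos: [0.6235, -0.0427, 0.1023]
tool_rot: [0.0, 0.998, 0.055, 0.001]
wrist_force: [0.7, 0.6, 0.7]
opening: 0.0619
clk 2.1833 tcp [623.5 -42.7 102.3] yaw 6.28 z [ 0.002 -0.001 -1.   ] F [0.7 0.6 0.7] open 0.0619
shift cm [-0.14 -0.13  4.53] spin -0.0
```

View pics/s1z.png

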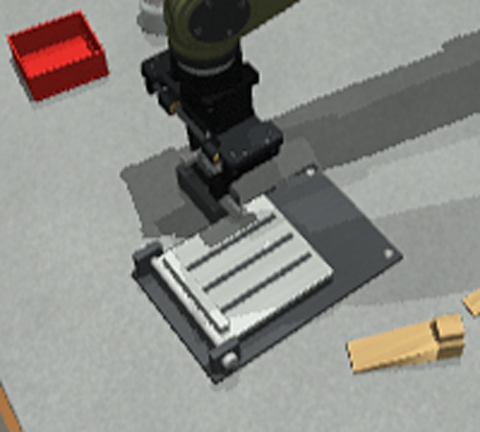

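The gripper straddles the knob at about (225,205) in the crop, with the jaws along the track. I'll lower it and grip.

```bash
python3 -m crank '[[[-0.1,-0.1,1.5],0],[[-0.1,-0.1,3],0],[[-0.1,-0.1,4.5],0],[[-0.1,-0.1,4.5],0],[[-0.1,-0.1,4.5],0],[[-0.1,-0.1,4.5],0]]'
python3 -m crank '[[[0,0,0],0],[[0,0,0],0],[[0,0,0],0],[[0,0,0],0],[[0,0,0],0],[[0,0,0],0],[[0,0,0],0],[[0,0,0],0]]' 1 20
python3 plan.py 617 -86 57 6.3
```

```text
clock: 2.78
eef_pos: [0.6226, -0.0407, 0.0569]
tool_rot: [0.0, 0.998, 0.055, 0.001]
wrist_force: [0.4, 0.2, 0.0]
opening: 0.0619
clock: 3.45
eef_pos: [0.622, -0.0414, 0.0557]
tool_rot: [0.001, 0.998, 0.056, 0.0]
wrist_force: [-0.4, -3.8, 0.3]
opening: 0.0202
clk 3.45 tcp [622.  -41.4  55.7] yaw 6.38 z [ 0.    -0.002 -1.   ] F [-0.4 -3.8  0.3] open 0.0202
shift cm [-0.99  4.37 -0.12] spin 0.1
```

```bash
python3 -m crank '[[[0,0.7,0],0],[[0,1.4,0],0],[[0,2.1,0],0],[[0,2.8,0],0],[[0,3.5,0],0],[[0,4.0,0],0],[[0,4.2,0],0],[[0,4.2,0],0],[[0,4.2,0],0]]'
python3 -m crank '[[[0,0.1,0],0],[[0,0.2,0],0],[[0,0.3,0],0],[[0,0.4,0],0],[[0,0.5,0],0],[[0,0.5,0],0],[[0,0.5,0],0]]'
python3 plan.py 622 -41.4 55.7 6.3
```

```text
clock: 4.2
eef_pos: [0.6265, -0.0832, 0.0557]
tool_rot: [0.001, 0.998, 0.056, 0.0]
wrist_force: [-1.0, -2.7, 1.0]
opening: 0.0199
clock: 4.78
eef_pos: [0.6269, -0.0863, 0.0557]
tool_rot: [-0.001, 0.998, 0.056, -0.0]
wrist_force: [-1.5, 4.9, 4.7]
opening: 0.0198
clk 4.7833 tcp [626.9 -86.3  55.7] yaw 6.37 z [-0.001  0.001 -1.   ] F [-1.5  4.9  4.7] open 0.0198
shift cm [ 0.01 -4.52  0.01] spin 0.1
```

It travelled 45.2 mm and the force now pushes back, so this looks like the end stop. I'll push a little more to confirm, then open and rise.

```bash
python3 -m crank '[[[0,0.1,0],0],[[0,0.2,0],0],[[0,0.2,0],0],[[0,0.2,0],0]]'
python3 -m crank '[[[0,0,0],0],[[0,0,0],0],[[0,0,0],0],[[0,0,0],0]]' -0.3
python3 -m crank '[[[0,0,-2],0],[[0,0,-4],0],[[0,0,-7],0],[[0,0,-10],0],[[0,0,-10],0],[[0,0,-10],0],[[0,0,-10],0]]'
python3 plan.py 488.5 253 150 -21
python3 - <<'E'
from h import *
c=cam("scene"); W=world(c); 
a=cv2.resize(c["pixels"][120:300,200:400],(480,432),interpolation=cv2.INTER_CUBIC); 
cv2.imwrite("pics/s2z.png",a[:,:,::-1])
E
```

```text
clock: 5.12
eef_pos: [0.6269, -0.0865, 0.0557]
tool_rot: [-0.002, 0.998, 0.055, -0.0]
wrist_force: [-2.7, 10.2, 4.8]
opening: 0.0198
clock: 5.45
eef_pos: [0.6273, -0.0897, 0.0553]
tool_rot: [0.0, 0.998, 0.056, 0.0]
wrist_force: [0.2, 0.0, 0.7]
opening: 0.0413
clock: 6.03
eef_pos: [0.6269, -0.0894, 0.155]
tool_rot: [0.0, 0.998, 0.055, -0.0]
wrist_force: [0.7, 1.5, -0.7]
opening: 0.0619
clk 6.0333 tcp [626.9 -89.4 155. ] yaw 6.35 z [-0.001 -0.    -1.   ] F [ 0.7  1.5 -0.7] open 0.0619
shift cm [ -9.97 -35.56   0.5 ] spin 27.3
```

View pics/s2z.png

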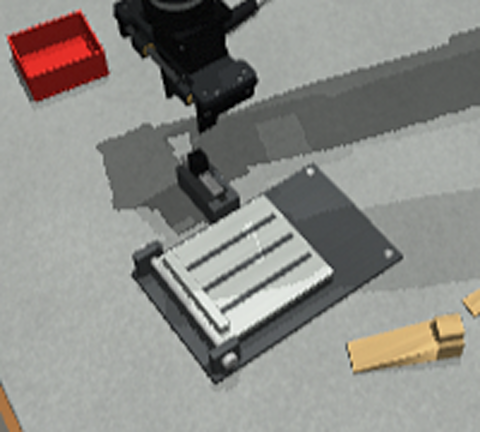

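The knob now stands at the outer end of its track, at (195,160) in the crop, and the tongue is off the plate. Next is the wedge.

```bash
python3 -m crank '[[[-1,-3.6,0],3],[[-2,-7.2,0],6],[[-3,-10.8,0],9],[[-4,-14.4,0],12],[[-5,-18,0],15],[[-6,-21.6,0],18],[[-7,-25.2,0],21],[[-8,-28.8,0],24],[[-9,-32.4,0],27.3],[[-10,-35.5,0.5],27.3]]'
python3 -m crank '[[[0,0,0],0],[[0,0,0],0],[[0,0,0],0]]'
python3 plan.py 488.5 253 70 -21
python3 - <<'E'
from h import *
c=cam("scene"); W=world(c); 
a=cv2.resize(c["pixels"][140:320,280:480],(480,432),interpolation=cv2.INTER_CUBIC); 
cv2.imwrite("pics/s3z.png",a[:,:,::-1])
E
```

```text
clock: 6.92
eef_pos: [0.4871, 0.2542, 0.1495]
tool_rot: [0.0, 0.983, -0.182, -0.001]
wrist_force: [0.7, 1.0, 0.1]
opening: 0.0622
clock: 7.17
eef_pos: [0.4879, 0.252, 0.1491]
tool_rot: [0.001, 0.983, -0.181, -0.001]
wrist_force: [-0.9, 0.3, -0.1]
opening: 0.0617
clk 7.1667 tcp [487.9 252.  149.1] yaw -20.91 z [-0.002 -0.001 -1.   ] F [-0.9  0.3 -0.1] open 0.0617
shift cm [ 0.03 -0.13  7.91] spin 0.1
```

View pics/s3z.png

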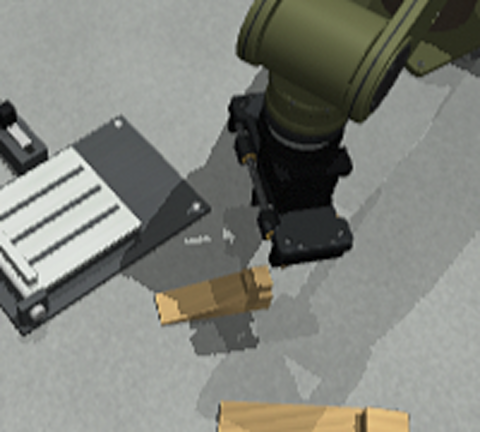

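Gripper is over the block at (258,285) in the crop. Next I descend to TCP z about 17 mm, so the grasp point is 36 mm up, and grip.

```bash
python3 -m crank '[[[0,-0.1,3],0],[[0,-0.1,6],0],[[0,-0.1,9],0],[[0,-0.1,11],0],[[0,-0.1,12.5],0],[[0,-0.1,13.1],0],[[0,-0.1,13.1],0],[[0,-0.1,13.1],0]]'
python3 -m crank '[[[0,0,0],0],[[0,0,0],0],[[0,0,0],0],[[0,0,0],0],[[0,0,0],0],[[0,0,0],0]]' 1 30
python3 plan.py 488.5 253 70 -21
python3 -m crank '[[[0,0,-1],0],[[0,0,-3],0],[[0,0,-6],0],[[0,0,-9],0],[[0,0,-9],0],[[0,0,-9],0],[[0,0,-9],0]]'
python3 plan.py 400 90 107 6.3
python3 - <<'E'
from h import *
c=cam("scene"); W=world(c); np.savez("s4.npz",W=W,p=c["pixels"])
a=cv2.resize(c["pixels"][140:320,280:480],(480,432),interpolation=cv2.INTER_CUBIC); 
cv2.imwrite("pics/s4z.png",a[:,:,::-1])
E
```

```text
clock: 7.88
eef_pos: [0.4896, 0.2529, 0.0201]
tool_rot: [-0.0, 0.983, -0.182, 0.0]
wrist_force: [0.8, -0.4, 0.2]
opening: 0.0618
clock: 8.38
eef_pos: [0.4892, 0.2537, 0.0204]
tool_rot: [-0.0, 0.983, -0.182, 0.0]
wrist_force: [-0.3, -1.1, 3.0]
opening: 0.0357
clk 8.3833 tcp [489.2 253.7  20.4] yaw -20.92 z [ 0.001  0.    -1.   ] F [-0.3 -1.1  3. ] open 0.0357
shift cm [-0.04  0.09 -4.96] spin 0.1
clock: 8.97
eef_pos: [0.4883, 0.2534, 0.1093]
tool_rot: [0.0, 0.983, -0.182, -0.0]
wrist_force: [0.1, -0.0, -1.5]
opening: 0.0358
clk 8.9667 tcp [488.3 253.4 109.3] yaw -20.93 z [-0.001 -0.    -1.   ] F [ 0.1 -0.  -1.5] open 0.0358
shift cm [-2.41 18.41  0.24] spin -27.2
```

View pics/s4z.png

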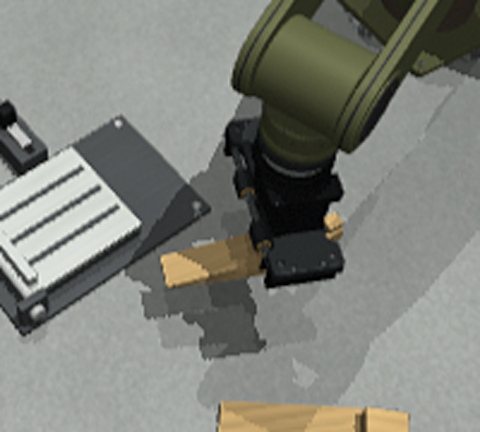

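Lifted cleanly, with 35.7 mm opening and the wedge held by the 36 mm part. I'll carry it to fixture (-200, 0), in front of the plate.

```bash
python3 - <<'E'
from plan import *
plan(*fix(-200,0),85,6.3)
E
python3 -m crank '[[[0.3,2,0],-3],[[0.6,4,0],-6],[[0.9,7,0],-10],[[1.2,10,0],-14],[[1.5,13,0],-18],[[1.8,16,0],-22],[[2.1,18.5,0],-26],[[2.1,20,0],-27.2],[[2.1,20.5,0],-27.2],[[2.1,20.5,0],-27.2]]'
python3 - <<'E'
from plan import *
plan(*fix(-200,0),60,6.3)
E
```

```text
clk 9.0167 tcp [487.7 253.1 108.2] yaw -20.93 z [-0.003 -0.001 -1.   ] F [ 0.2  1.1 -0.8] open 0.0359
shift cm [ 3.37 21.51  2.35] spin -27.2
clock: 9.85
eef_pos: [0.434, 0.0539, 0.1081]
tool_rot: [-0.0, 0.999, 0.053, -0.001]
wrist_force: [0.2, -0.6, -1.7]
opening: 0.0354
clk 9.85 tcp [434.   53.9 108.1] yaw 6.11 z [-0.003  0.    -1.   ] F [ 0.2 -0.6 -1.7] open 0.0354
shift cm [0.7  1.45 4.81] spin -0.2
```

```bash
python3 -m crank '[[[0.3,0.7,2],0],[[0.7,1.3,4],-0.2],[[0.7,1.3,4.8],-0.2],[[0.7,1.3,4.8],-0.2],[[0.7,1.3,4.8],-0.2],[[0.7,1.3,4.8],-0.2],[[0.7,1.3,4.8],-0.2]]'
python3 - <<'E'
from plan import *
plan(*fix(-200,0),31,6.3)
for n in ("scene","top"):
    c=cam(n); W=world(c); p=c["pixels"]; hsv=cv2.cvtColor(p,cv2.COLOR_RGB2HSV)
    m=(hsv[...,0]>10)&(hsv[...,0]<25)&(hsv[...,1]>90)&(hsv[...,2]>60)&(W[...,0]>.4)&(W[...,0]<.62)&(W[...,1]<.12)&(W[...,1]>-.02)&(W[...,2]<.12)&(W[...,2]>.03)
    w=W[m]*1000
    a=np.radians(FY); o=np.array([641.1,62.1]); d=w[:,:2]-o
    fx=d@[np.cos(a),np.sin(a)]; fy=d@[-np.sin(a),np.cos(a)]
    print(n,len(w),"fx",np.percentile(fx,[0,2,98,100]).round(1))
    for lo in range(-190,-70,15):
        q=(fx>lo)&(fx<lo+15)
        if q.sum()>3: print(lo,q.sum(),"y",fy[q].min().round(1),fy[q].max().round(1),"mid",((fy[q].min()+fy[q].max())/2).round(1),"z",np.median(w[q,2]).round(1),"meanx",fx[q].mean().round(1))
    if n=="scene": cv2.imwrite("pics/s5z.png",cv2.resize(p[140:320,240:440],(480,432),interpolation=cv2.INTER_CUBIC)[:,:,::-1])
    else: cv2.imwrite("pics/t5z.png",cv2.resize(p[130:280,220:420],(640,480),interpolation=cv2.INTER_CUBIC)[:,:,::-1])
E
```

```text
clock: 10.43
eef_pos: [0.4444, 0.0429, 0.0628]
tool_rot: [0.0, 0.998, 0.057, 0.001]
wrist_force: [0.3, -0.4, -0.7]
opening: 0.0359
clk 10.4333 tcp [444.4  42.9  62.8] yaw 6.5 z [ 0.002  0.    -1.   ] F [ 0.3 -0.4 -0.7] open 0.0359
shift cm [-0.25  0.24  3.18] spin 0.2
scene 531 fx [-209.1 -191.2  -87.4  -85.8]
-190 94 y -13.1 22.3 mid 4.6 z 74.3 meanx -182.3
-175 73 y -14.0 21.1 mid 3.5 z 69.2 meanx -167.5
-160 70 y -16.2 20.6 mid 2.2 z 66.4 meanx -153.0
-145 75 y -15.5 21.5 mid 3.0 z 62.3 meanx -137.7
-130 69 y -15.4 21.4 mid 3.0 z 59.2 meanx -122.4
-115 68 y -17.0 21.6 mid 2.3 z 55.0 meanx -107.6
-100 64 y -15.1 21.0 mid 3.0 z 51.7 meanx -92.3
top 197 fx [-156.7 -152.6  -90.   -88.4]
-160 15 y -9.9 18.4 mid 4.3 z 65.9 meanx -150.9
-145 48 y -14.9 18.3 mid 1.7 z 62.0 meanx -137.6
-130 47 y -13.5 16.9 mid 1.7 z 58.6 meanx -122.5
-115 49 y -14.8 18.8 mid 2.0 z 54.1 meanx -107.7
-100 38 y -15.6 17.4 mid 0.9 z 51.9 meanx -94.3
```

View pics/s5z.png

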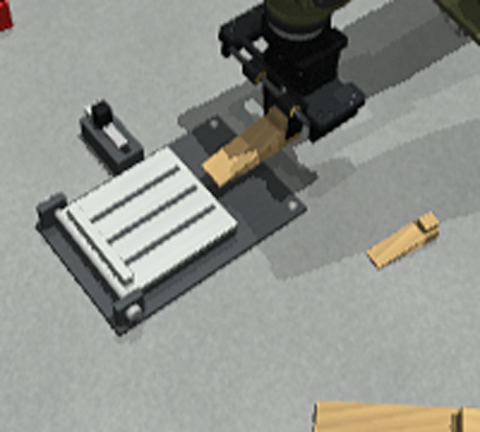

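View pics/t5z.png

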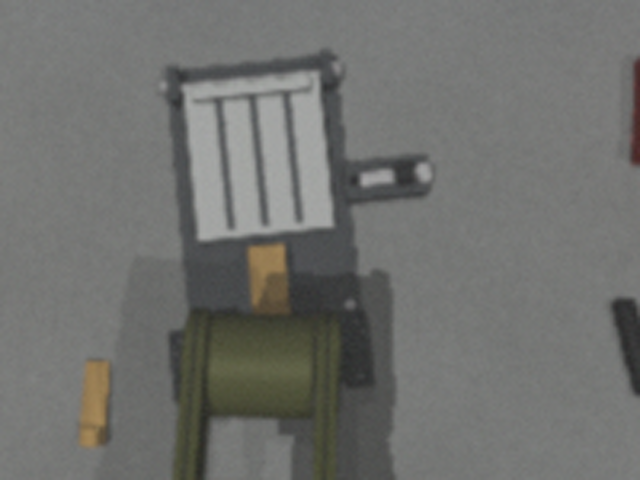

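The wedge is level and in line. Its nose is at about fixture x -87, y +2, which is 111 mm ahead of the TCP as specified. In the top crop the nose is at (267,247), just short of the plate edge. I'll lower it onto the base.

```bash
python3 -m crank '[[[-0.2,0.2,1],0.2],[[-0.2,0.2,2],0.2],[[-0.2,0.2,2.7],0.2],[[-0.2,0.2,3],0.2],[[-0.2,0.2,3.2],0.2],[[-0.2,0.2,3.2],0.2],[[-0.2,0.2,3.2],0.2]]'
python3 - <<'E'
from plan import *
d=plan(*fix(-200,0),30.4,6.3)
E
```

```text
clock: 11.12
eef_pos: [0.4418, 0.0401, 0.0296]
tool_rot: [0.0, 0.999, 0.055, -0.0]
wrist_force: [-1.6, -0.7, 1.9]
opening: 0.0359
clk 11.1167 tcp [441.8  40.1  29.6] yaw 6.26 z [-0.001 -0.    -1.   ] F [-1.6 -0.7  1.9] open 0.0359
shift cm [ 0.05  0.   -0.08] spin -0.0
```

Contact with the base is about 3 N. I'll push forward to just short of contact with the plate.

```bash
python3 -m crank '[[[0.7,0,0],0],[[1.4,0,0],0],[[2.1,0,0],0],[[2.8,0,0],0],[[3.5,0,0],0],[[4.2,0,0],0],[[4.9,0,0],0],[[5.4,0,0],0],[[5.6,0,0],0],[[5.6,0,0],0]]'
python3 -m crank '[[[0,0,0],0],[[0,0,0],0]]'
python3 - <<'E'
from plan import *
d=plan(*fix(-118,0),30.4,6.3)
E
cat > lift.py <<'E'
from plan import *
a=np.radians(FY); o=np.array([641.1,62.1])
def fit(n,file=None):
    if file: z=np.load(file); W=z["W"]; p=z["p"]
    else: c=cam(n); W=world(c); p=c["pixels"]
    d=W[...,:2]*1000-o; fx=d@[np.cos(a),np.sin(a)]; fy=d@[-np.sin(a),np.cos(a)]; fz=W[...,2]*1000
    m=(fx>-70)&(fx<55)&(abs(fy)<60)&(fz>34)&(fz<60)
    A=np.c_[fx[m],fy[m],np.ones(m.sum())]; z=fz[m]
    for _ in range(4):
        k=np.linalg.lstsq(A,z,rcond=None)[0]; r=z-A@k; s=abs(r)<2.5; A=A[s]; z=z[s]
    print(n,file,len(z),"slope",k.round(4),"z at edge",(k@[-75,0,1]).round(2),"z at hinge",(k@[85,0,1]).round(2),"lift by tilt",(-160*k[0]).round(2))
    return p
if __name__=="__main__":
    fit("scene","scene0.npz"); fit("top","top0.npz")
    p=fit("scene"); q=fit("top")
    import time; t=sys.argv[1]
    cv2.imwrite(f"pics/s{t}.png",cv2.resize(p[150:270,240:400],(800,600),interpolation=cv2.INTER_CUBIC)[:,:,::-1])
E
python3 lift.py 6
```

```text
clock: 11.95
eef_pos: [0.4985, 0.0463, 0.0302]
tool_rot: [0.0, 0.999, 0.055, -0.0]
wrist_force: [-3.2, -0.0, 5.8]
opening: 0.0359
clock: 12.12
eef_pos: [0.4985, 0.0463, 0.0303]
tool_rot: [0.0, 0.999, 0.055, 0.0]
wrist_force: [-1.4, 0.1, 5.6]
opening: 0.0355
clk 12.1167 tcp [498.5  46.3  30.3] yaw 6.26 z [ 0.001  0.    -1.   ] F [-1.4  0.1  5.6] open 0.0355
shift cm [ 2.54 -0.01 -0.01] spin -0.0
scene scene0.npz 1255 slope [ 1.00000e-03 -1.80000e-03  4.02011e+01] z at edge 40.12 z at hinge 40.29 lift by tilt -0.16
top top0.npz 906 slope [-3.00000e-04 -1.90000e-03  3.96058e+01] z at edge 39.63 z at hinge 39.58 lift by tilt 0.05
scene None 1292 slope [-1.10000e-03 -2.70000e-03  4.02308e+01] z at edge 40.31 z at hinge 40.14 lift by tilt 0.17
top None 928 slope [1.9000e-03 5.2000e-03 3.9707e+01] z at edge 39.57 z at hinge 39.87 lift by tilt -0.3
```

View pics/s6.png

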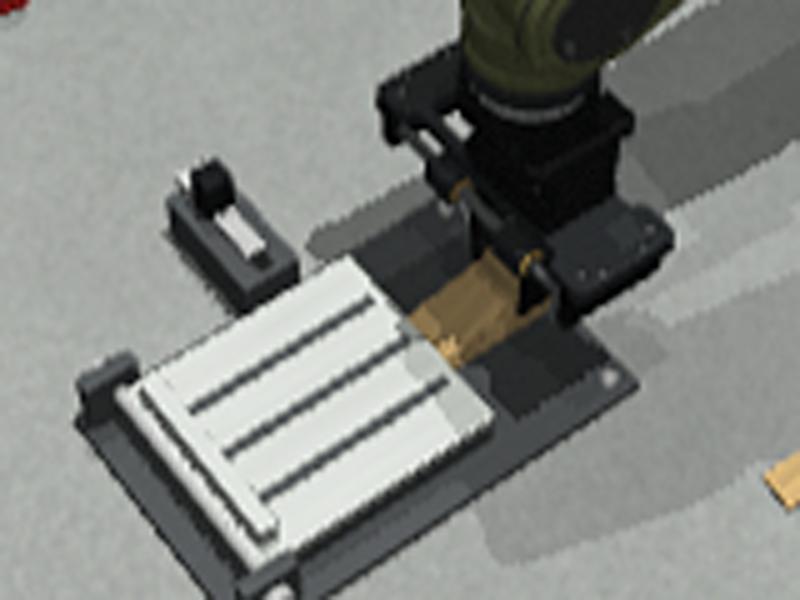

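The wedge is centred under the free edge at (440,320), and the plate is still flat (±0.3 mm). I'll push in stages.

```bash
python3 -m crank '[[[0.3,0,0],0],[[0.6,0,0],0],[[0.9,0,0],0],[[1.2,0,0],0],[[1.5,0,0],0],[[1.5,0,0],0],[[1.5,0,0],0]]'
python3 - <<'E'
from plan import *
d=plan(*fix(-118,0),30.4,6.3)
E
python3 lift.py 7
```

```text
clock: 12.8
eef_pos: [0.5112, 0.0478, 0.0301]
tool_rot: [0.0, 0.998, 0.055, -0.003]
wrist_force: [-9.8, -1.0, 12.2]
opening: 0.0358
clk 12.8 tcp [511.2  47.8  30.1] yaw 6.28 z [-0.005 -0.    -1.   ] F [-9.8 -1.  12.2] open 0.0358
shift cm [ 1.27  0.01 -0.04] spin -0.0
scene scene0.npz 1255 slope [ 1.00000e-03 -1.80000e-03  4.02011e+01] z at edge 40.12 z at hinge 40.29 lift by tilt -0.16
top top0.npz 906 slope [-3.00000e-04 -1.90000e-03  3.96058e+01] z at edge 39.63 z at hinge 39.58 lift by tilt 0.05
scene None 1279 slope [-9.00000e-03 -3.50000e-03  4.08473e+01] z at edge 41.52 z at hinge 40.08 lift by tilt 1.44
top None 930 slope [-8.40000e-03  3.10000e-03  4.03759e+01] z at edge 41.01 z at hinge 39.66 lift by tilt 1.35
```

```bash
python3 -m crank '[[[0.3,0,0],0],[[0.6,0,0],0],[[0.9,0,0],0],[[1.2,0,0],0],[[1.3,0,0],0],[[1.3,0,0],0],[[1.3,0,0],0]]'
python3 - <<'E'
from plan import *
d=plan(*fix(-118,0),30.4,6.3)
E
python3 lift.py 8
```

```text
clock: 13.48
eef_pos: [0.5238, 0.0492, 0.0301]
tool_rot: [0.0, 0.998, 0.055, -0.003]
wrist_force: [-11.2, -1.0, 13.2]
opening: 0.0354
clk 13.4833 tcp [523.8  49.2  30.1] yaw 6.28 z [-0.006 -0.    -1.   ] F [-11.2  -1.   13.2] open 0.0354
shift cm [ 0.    0.01 -0.03] spin -0.0
scene scene0.npz 1255 slope [ 1.00000e-03 -1.80000e-03  4.02011e+01] z at edge 40.12 z at hinge 40.29 lift by tilt -0.16
top top0.npz 906 slope [-3.00000e-04 -1.90000e-03  3.96058e+01] z at edge 39.63 z at hinge 39.58 lift by tilt 0.05
scene None 1278 slope [-3.17000e-02 -2.20000e-03  4.26522e+01] z at edge 45.03 z at hinge 39.96 lift by tilt 5.07
top None 769 slope [-3.31000e-02 -1.60000e-03  4.18646e+01] z at edge 44.35 z at hinge 39.05 lift by tilt 5.3
```

View pics/s8.png

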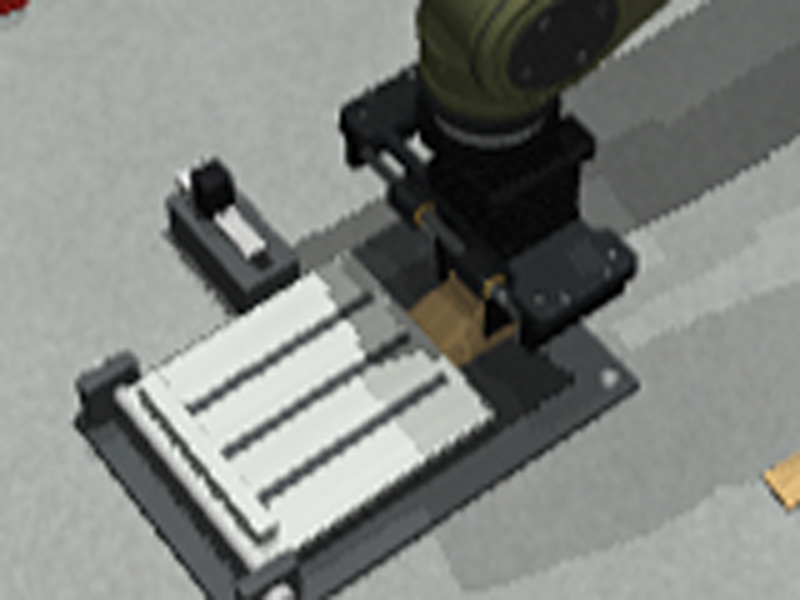

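The plate edge is up about 5 mm in both views. I'll let it settle and check that it holds.

```bash
python3 -m crank '[[[0,0,0],0],[[0,0,0],0],[[0,0,0],0],[[0,0,0],0],[[0,0,0],0],[[0,0,0],0],[[0,0,0],0],[[0,0,0],0]]'
python3 lift.py 9 | tail -2
python3 - <<'E'
from plan import *
plan(*fix(-118,0),30.4,6.3)
c=cam("scene"); W=world(c); 
m=(W[...,2]>.066)&(W[...,2]<.085)&(W[...,0]>.58)&(W[...,0]<.68)&(W[...,1]<-.02)&(W[...,1]>-.15)
print("knob",m.sum(),np.median(W[m],0).round(4), fix(-30,-146))
print(env.hand_in())
E
```

```text
clock: 14.25
eef_pos: [0.5238, 0.0492, 0.0301]
tool_rot: [0.0, 0.998, 0.055, -0.003]
wrist_force: [-9.6, -1.0, 13.7]
opening: 0.0359
scene None 1286 slope [-2.93000e-02 -5.00000e-04  4.26827e+01] z at edge 44.88 z at hinge 40.19 lift by tilt 4.69
top None 801 slope [-2.91000e-02  4.30000e-03  4.20465e+01] z at edge 44.23 z at hinge 39.57 lift by tilt 4.66
clk 14.35 tcp [523.8  49.2  30.1] yaw 6.28 z [-0.006 -0.    -1.   ] F [-11.4  -0.6  13.2] open 0.0358
shift cm [ 0.    0.01 -0.03] spin -0.0
knob 45 [ 0.6295 -0.0828  0.0736] [627.30238076 -86.31032883]
the job is handed in; nothing more can be done
None
```

The job is handed in at about 14.4 s. The lock is out, and the wedge is holding the plate's free edge up about 5 mm, still in the gripper.

- **Lock:** I gripped the knob and slid it outwards 45 mm, until the end stop pushed back with about 10 N. The last camera reading puts the knob within about 4 mm of the end-stop position. The knob is only partly visible there, so I trust the measured travel and the push-back more.
- **Wedge:** I took the middle-sized wedge by its grip block and laid it flat on the bare front of the base. I then pushed it nose first under the middle of the free edge, to about 68 mm past that edge.
- **Plate lift:** the two cameras gave 5.1 and 5.3 mm just after the push, and 4.7 mm each on the last look. That spread is about the measuring noise. Nothing but the wedge supports the free edge, and the tongue is clear of the plate.
- **Holding:** the grip is steady at 35.8 mm opening and 30 N. The arm pushes with about 11 N forward and 13 N down, well under the limits.

I touched only the lock and that wedge. I did not take a closing measurement of the other things on the bench. No check failed.

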